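# Open the circuit-board clamp and leave it resting on its catch

### The job

Free the circuit board: with a fingertip push the clamp's sprung jaw away from the board right back to its stop pins, then ease it back slowly under the finger until the hook catch holds it half open, and take the hand away. Only push the jaw, do not pinch it; do not touch or lift the board, which stays lying on its posts, and leave everything else on the bench where it is.

Things in the scene. Friction and masses are not known exactly. Their poses are not given: they have to be found in the camera images.
- clamp: Aluminium circuit-board clamp bolted to the bench. Origin on the bench below the closed jaw's gripping face, in mid width; x = level direction in which the jaw opens, y across, z up. Base plate x -125 to +156 mm, y -70 to +70, 12 mm high. Fixed jaw at the -x end and cross plate at x 140 to 152, both 46 mm high; two spring tubes behind the jaw, lower.
- jaw (a joint): Travel of the sprung jaw along clamp +x, m. Near 0 (-0.003 to 0.002) shut on the board; 0.045 at the rubber-sleeved stop pins. Past about 0.030 its hook has dropped behind the latch pin; let back it then rests at about 0.028. Spring back towards 0: 7 N at 0, 14 N at the stop, plus up to 4 N while the hook climbs the pin (0.003 to 0.028). Let go suddenly it snaps back at about 0.7 m/s. Jaw 120 mm wide, 22 thick.
- thumb_face (a point): Centre of the face to push: the ribbed face, looking to clamp -x (to the board), of the upright thumb plate mid jaw. Plate 60 mm wide (y), 6 thick, from 46 to 84 mm above the bench (this point 65). Moves with the jaw; jaw shut: clamp x +4 mm, y 0. In front of it, over the board, all is free above height 47 mm for the first 50 mm, above 62 mm beyond.
- catch (a joint): Steel hook catch hinged on the jaw behind the thumb plate: 0 rad when it lies down level, growing as it is raised (about 0.2 on top of the latch pin); sprung downwards, works by itself. The latch pin lies crosswise at clamp x +90.5 mm, height 38, between cheeks 42 mm high.
- board: Green circuit board, 100 x 100 x 2 mm, 0.1 kg, lying loose on four brass posts (underside at height 34 mm) between the fixed jaw and the sprung jaw. Origin at the centre of its underside, axes as the clamp's. Low parts (top at most 46 mm above the bench) in the half next to the sprung jaw; capacitors and a finned heat sink (top 56 mm) in the other half.
- motor_a: Bystander: stepper motor, 42 x 42 x 40 mm with a shaft to 62 mm, standing beside the clamp. Origin under its centre.
- motor_b: Bystander: a second such stepper motor, further off to the left.
- screwdriver: Bystander: screwdriver 170 mm long lying beside the clamp. Origin under its middle.
- solder_reel: Bystander: reel of solder, 52 mm in diameter, 40 mm high, standing beside the clamp. Origin under its centre.
- multimeter: Bystander: hand-held multimeter 160 x 78 x 45 mm lying on its back to the right. Origin under its centre.
- breadboard: Bystander: white breadboard 55 x 165 x 10 mm, to the left. Origin under its centre.
- flux_jar: Bystander: small jar, 48 mm in diameter, 55 mm high, to the right. Origin under its centre.
Things that resemble listed ones, but are neither listed nor needed, are in the scene too. Leave any blue look-alike of the board alone.

How it is judged (in metres and radians):
On the way:
1. the jaw is pushed right back, to its stop pins or within 4 mm of them (value of joint jaw above 0.041 m), for 0.1 s.
At the end, for the whole second after the job is handed in: The jaw rests on its hook catch (travel 25 to 31 mm, still), the hook lies down behind the latch pin, and the board lies flat on its posts within 8 mm of where it was, at rest (value of joint jaw between 0.025 and 0.031 m and velocity of joint jaw between -0.005 and 0.005 m/s and value of joint catch below 0.06 rad and z of board in the frame of clamp between 0.032 and 0.036 m and angle between board's own z axis and vertical below 0.05 rad and distance of board from where it was at the start of the episode below 0.008 m and linear speed of board below 0.01 m/s); the robot touches nothing.
It fails at once if the jaw snaps back (faster than 0.25 m/s) instead of being eased back (velocity of joint jaw below -0.25 m/s).
It fails at once if the thumb plate is pinched between the fingers (contact force between the fingers and jaw_c0 above 1 N and contact force between the fingers and jaw_c1 above 1 N).
It fails at once if the robot touches the board (contact force between any of the fingers, the arm and board above 0.5 N).
It fails at once if the board is lifted off its posts (z of board in the frame of clamp above 0.042 m).
It fails at once if something else on the bench is shifted by more than 20 mm (distance of any of motor_a, motor_b, screwdriver, solder_reel, multimeter, breadboard, flux_jar from where it was at the start of the episode above 0.02 m).
It also fails if it takes over 40 s, if anything falls off the work surface, if the arm or the gripper's body presses on something with over 40 N, if the wrist force passes 120 N, or if a joint passes its speed limit or range.

### The arm

A 6-joint arm with a two-finger parallel gripper is mounted at the origin on the work surface. World frame = base frame: x ahead of the robot, y to its left, z up, the work surface at z = 0. Lengths are in mm, angles in rad, forces in N, time in s.
With the tool pointing down it reaches from about 350 to 775 mm from the base axis. Payload 7.3 kg.
Tool frame: the origin (TCP) lies midway between the tips of the shut fingers; the grasp point (between the pads) lies 19 mm behind it (bot.tcp_to_grasp is the distance from the TCP to the grasp point, in mm); z points along the fingers, y is the line along which they close (so a half turn about z gives the same grasp; the last joint's range is limited). The gripper opens to 92 mm and grips with 3 to 60 N. Pads are 19 mm wide; open, the fingers measure 130 mm over their backs; the gripper's body (75 mm by 190 mm) begins 47 mm behind the grasp point.
Start: joints at [-1.393, 0.342, 1.524, -0, 1.275, -0.146], TCP at [167.063, -497.73, 226.741] pointing down, gripper open.
Joint ranges: [-2.53, 2.53], [-0.77, 2.02], [0.04, 2.7], [-1, 4.14], [0.28, 2.66], [-3.11, 3.11]. Speed limits (rad/s): [2.57, 2.57, 3.14, 3.14, 3.14, 3.14].

### API

Orientations are given as [roll, pitch, yaw] about the fixed x, y, z axes, in that order (R = Rz(yaw) Ry(pitch) Rx(roll)).
In Python, from plant import bot, viewer gives the robot as it stands. The module is installed in compiled form; this text tells all that it offers.
- The arm moves only by the shell command python3 -m handwheel 'ROWS'. ROWS is text: rows parted by semicolons, each of 7 numbers parted by spaces: the shift along the tool's x, y, z scaled (see below), then the turn, a rotation vector about the tool's x, y, z scaled (see below), then the opening, from -1 (shut) to 1 (fully open), so that 0 is half open. In form: tx ty tz rx ry rz gripper; .... A call has 1 to 8 rows; each row is the pose to reach, as a shift and turn from the pose commanded when the call began, along the tool's axes at that moment, turning the shorter way round; what a row does not reach only later rows make up. The controller multiplies each number of a shift by 10 cm and each number of a turn by pi rad. A row lasts 1/12 s, in which the tool goes at most 41.7 mm and 7.16 degrees, less where a joint would pass 70% of its speed; a pose out of reach is approached as far as the arm can. A call with a number of a shift or a turn outside -1 to 1 is refused whole. A call with a gripper value outside its range is refused whole. The fingers move at their own pace and stop on an object; the grip force is fixed at half the most. Time passes only in rows, so rows that repeat a pose let the fingers close. It gives the time, the measured TCP pose, the force, the opening and the grip force at its end, in the units of the state.
- bot.get_obs(): the state, without advancing time (a new reading comes with each control period).
- viewer.capture(name): name is "scene" or "top" or "wrist"; returns a dict with "frame" (480x640x3 uint8, red, green, blue), "fov_y" (degrees; the focal length in pixels is half the picture's height over the tangent of half this angle, whatever the lens; pixels are square), "cx", "cy" (the principal point, pixels), "dist_coeffs" ([k1, k2, p1, p2, k3] as OpenCV has them; the pictures are not rectified), "T" (4x4, takes a point from camera to world coordinates). Camera axes: x right, y down, z forward; pixel columns grow to the right and rows downward; lengths in mm; the calibration is good to about 2 mm. A picture is of the moment at which its call begins. There is no depth.
- bot.close_job(): hands the job in; it is judged then, once.
Trained networks look in a picture, given as the dict that the camera call returned (one of the last four; its "shot" number tells which), for a name from the list of things; names that differ only in an ending like _2 or _b are one class to them, and where a whole thing is asked for, a point or a joint stands for the part that bears it (a point fixed in the world has none). Each returns a list of dicts, best first, with "score" (0 to 1); they miss things now and then, are a little off and sometimes report something else, mostly with a low value. They report only what shows in the picture. A call takes as long as a camera call. They do not tell look-alikes from the thing itself.
- viewer.recognise(target, picture): "centre" ([column, row] in pixels, amid what is visible of it).
- viewer.cut_out(target, picture): "pixels" (480x640 bool, what is visible of it) and "centre" ([column, row] in pixels, amid what is visible of it).
The state is a dict: "time": time; "joint_positions": joint angles; "dq": joint speeds; "tau": joint torques, N m; "tool_pos": TCP position; "tcp_rot": TCP orientation; "contact_force": force on the tool from outside, world axes, zero at the start; "moment": the same for the moment, N m; "grip_width": finger opening in mm; "finger_force": force on a finger pad.
Only numpy, scipy, OpenCV 4.12 (cv2) and the standard library are available. Lean on these libraries where they do the work, as an engineer would, in place of code of your own. Each camera call takes 0.05 s, during which the arm holds its last target. There are 200 camera calls.

## Working session

There is one attempt and no reset: what is moved stays moved. The work goes in short steps, Python scripts to look and compute and a shell command to move; the robot and the scene stay as the last step left them, time stands still between calls to the robot, and variables do not carry over. Pictures are saved under pics/ and viewed, at most 10 in all, crops included, and the job is handed in when it is done.

```bash
mkdir -p pics
cat > h.py <<'E'
import numpy as np, cv2
from plant import bot, viewer
def K(p):
    f=240/np.tan(np.radians(p['fov_y'])/2); return np.array([[f,0,p['cx']],[0,f,p['cy']],[0,0,1.]])
def ray(p,uv,z):
    n=cv2.undistortPoints(np.array([[uv]],float),K(p),np.array(p['dist_coeffs'],float))[0,0]
    T=np.array(p['T']); d=T[:3,:3]@np.array([n[0],n[1],1]); o=T[:3,3]; return o+d*(z-o[2])/d[2]
def proj(p,P):
    T=np.linalg.inv(np.array(p['T'])); r,_=cv2.Rodrigues(T[:3,:3])
    return cv2.projectPoints(np.array(P,float).reshape(-1,1,3),r,T[:3,3],K(p),np.array(p['dist_coeffs'],float))[0][:,0]
def save(n,im): cv2.imwrite('pics/'+n+'.png',im[:,:,::-1])
E
python3 - <<'E'
from h import *
o=bot.get_obs();print(o)
for c in('top','scene'):
    p=viewer.capture(c);save(c+'0',p['frame']);print(c,p['fov_y'],np.round(p['T'],3).tolist())
    for t in('clamp','board','thumb_face','jaw','catch'):
        print(t,[(np.round(d['centre']),round(d['score'],2)) for d in viewer.recognise(t,p)])
E
```

```text
{'time': 0.0, 'joint_positions': array([-1.39303124e+00,  3.42736460e-01,  1.52500152e+00, -1.93212824e-05,
        1.27540279e+00, -1.46009264e-01]), 'dq': array([-0.00026369, -0.0016474 ,  0.00035482, -0.00031355, -0.00045459,
        0.00099412]), 'tau': array([-1.39203876e-03, -4.31246138e+01, -2.44225931e+01,  7.15543795e-02,
        5.57404803e-02, -1.14083439e-04]), 'tool_pos': array([ 166.96613588, -497.317743  ,  226.0432466 ]), 'tcp_rot': array([-3.14005833e+00, -2.06957240e-04,  3.23779827e-01]), 'contact_force': array([-0.20737965, -0.04495325, -0.83619538]), 'moment': array([-0.00882998,  0.02860993, -0.03190282]), 'finger_force': 0.0, 'grip_width': 91.74644810875193}
top 56.206711449534865 [[0.026, -0.99, 0.136, 444.663], [-0.999, -0.028, -0.015, -21.001], [0.018, -0.135, -0.991, 1132.432], [0.0, 0.0, 0.0, 1.0]]
clamp [(array([273., 240.]), 0.55)]
board [(array([378., 313.]), 0.96), (array([298., 276.]), 0.84), (array([395., 250.]), 0.81), (array([384., 180.]), 0.6)]
thumb_face [(array([278., 247.]), 0.69)]
jaw [(array([278., 248.]), 0.68)]
catch [(array([271., 234.]), 0.42)]
scene 53.10377819737115 [[0.879, 0.348, -0.327, 935.075], [0.477, -0.647, 0.595, -709.252], [-0.004, -0.679, -0.734, 903.823], [0.0, 0.0, 0.0, 1.0]]
clamp [(array([350., 232.]), 0.7)]
board [(array([308., 222.]), 0.9), (array([283., 322.]), 0.68), (array([365., 340.]), 0.63), (array([234., 276.]), 0.62)]
thumb_face [(array([341., 220.]), 0.61), (array([176., 320.]), 0.5), (array([347., 142.]), 0.41)]
jaw [(array([344., 218.]), 0.72)]
catch [(array([352., 214.]), 0.47), (array([371., 262.]), 0.41)]
```

View pics/top0.png

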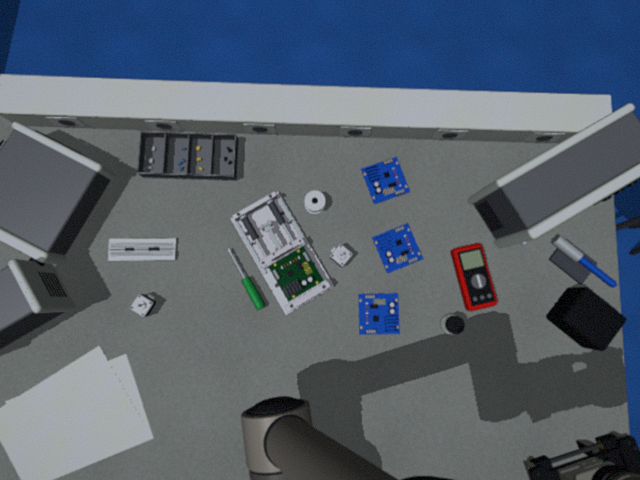

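View pics/scene0.png

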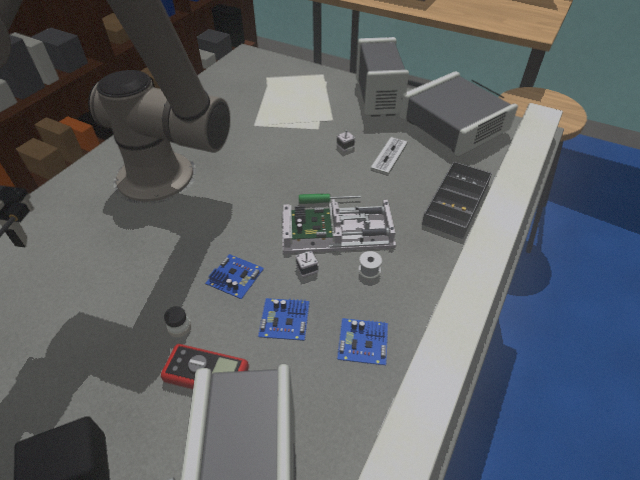

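The top picture shows one clamp at about (282,252), with the green board in it at (297,276). The blue look-alike boards are at (378,313), (398,248) and (385,180), and I'll leave those alone. The thumb plate is around (278,248). I'll crop in close and fit the clamp pose.

Run:
```python
from h import *
p=viewer.capture('top');q=viewer.capture('scene')
im=p['frame'][180:325,210:350];a=cv2.resize(im,None,fx=4,fy=4,interpolation=cv2.INTER_CUBIC)
save('c1',a)
im=q['frame'][180:260,265:405];save('c2',cv2.resize(im,None,fx=5.5,fy=5.5,interpolation=cv2.INTER_CUBIC))
for uv in [(232,215),(277,192),(331,285),(287,313)]: print(ray(p,uv,30).round())
```

```text
[648. 179.  30.]
[709.  70.  30.]
[481. -71.  30.]
[411.  34.  30.]
```

View pics/c1.png

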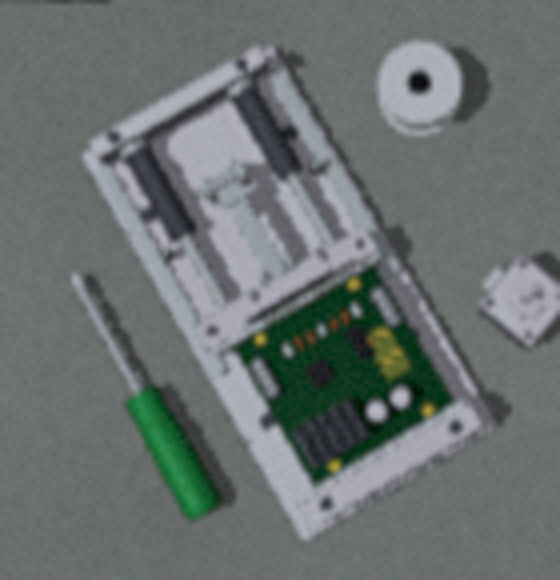

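View pics/c2.png

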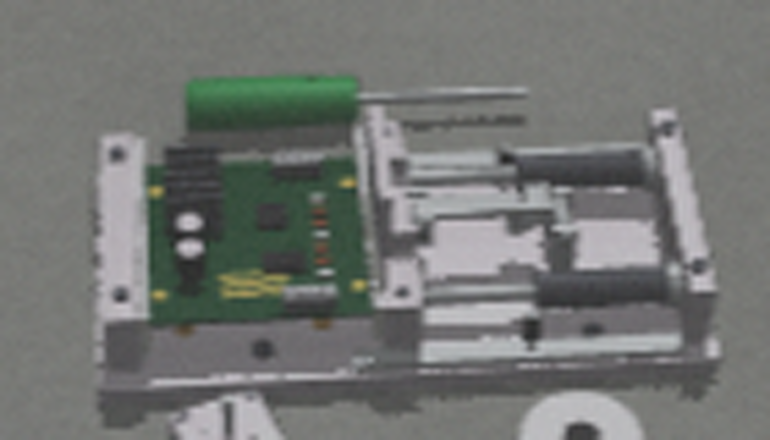

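The crops show the clamp shut. Board screws are at crop-1 (260,340), (354,285), (428,410) and (334,466). The plate screws are visible in both views, so I'll fit the pose to those.

Run:
```python
from h import *
from scipy.optimize import least_squares
p=viewer.capture('top');q=viewer.capture('scene')
# order: left(+y)/right(-y) pairs
A={'b':[(260,340),(354,285),(334,466),(428,410)],'x':[(112,136),(240,65)],'j':[(212,330),(361,244)],'f':[(327,502),(456,427)]}
B={'b':[(347,183),(360,286),(156,191),(158,296)],'x':[(668,128),(698,266)],'j':[(397,166),(401,292)],'f':[(117,153),(120,294)]}
def pts(v):
    x,y,a,bs,xs,ys,js,fx,fs=v
    L=[(-50+bs,bs,36),(-50+bs,-bs,36),(-50-bs,bs,36),(-50-bs,-bs,36),(146,xs,46),(146,-xs,46),(11,js,46),(11,-js,46),(fx,fs,46),(fx,-fs,46)]
    L=np.array(L,float);c,s=np.cos(a),np.sin(a)
    return np.c_[x+c*L[:,0]-s*L[:,1],y+s*L[:,0]+c*L[:,1],L[:,2]]
f=lambda D,s,o:np.array([o+(np.array(t)+.5)/s-.5 for k in 'bxjf' for t in D[k]])
UA,UB=f(A,4,np.array([210,180])),f(B,5.5,np.array([265,180]))
def res(v):
    P=pts(v);return np.r_[(proj(p,P)-UA).ravel(),(proj(q,P)-UB).ravel()]
r=least_squares(res,[560,50,.55,43,50,50,50,-112,50],loss='soft_l1')
print(r.x.round(2)); print(res(r.x).reshape(-1,2).round(1).tolist())
x,y,a=r.x[:3];R=np.array([[np.cos(a),-np.sin(a)],[np.sin(a),np.cos(a)]])
print('thumb',np.array([x,y])+R@[4,0],'deg',np.degrees(a))
```

```text
[ 549.33   46.25    0.56   39.92   44.76   -4.19   50.84 -112.95   44.57]
[[-2.8, 2.9], [1.9, 0.0], [-4.8, -0.2], [0.1, -3.2], [0.2, -0.1], [-0.1, -0.5], [0.5, -0.1], [-0.4, 0.1], [-0.1, 0.1], [-0.3, -0.3], [-1.8, -2.6], [-1.9, 1.3], [1.9, -2.5], [2.5, 1.1], [-0.1, 0.4], [0.2, 0.4], [-3.1, -5.6], [-0.3, 0.2], [-0.2, 0.8], [-0.1, 0.6]]
thumb [552.7080783   48.38400658] deg 32.27535693756316
```

Pose: origin about (549, 46), yaw 32.3°, with the plate screws fitting to under 0.5 px. The jaw screw at mid thickness agrees with a shut jaw. I'll go above the board side of the thumb plate with the fingers shut and tool x along clamp x.

```bash
python3 -m handwheel '0 0 0 0 0 -0.0764 -1;0 0 0 0 0 -0.0764 -1;0 0 0 0 0 -0.0764 -1'
python3 -m handwheel '0.33 -0.14 0 0 0 0 -1;0.66 -0.28 0 0 0 0 -1;0.99 -0.42 0 0 0 0 -1' >/dev/null
python3 -m handwheel '0.33 -0.14 0 0 0 0 -1;0.66 -0.28 0 0 0 0 -1;0.99 -0.42 0 0 0 0 -1' >/dev/null
python3 -m handwheel '0.33 -0.14 0 0 0 0 -1;0.66 -0.28 0 0 0 0 -1;0.99 -0.42 0 0 0 0 -1'
python3 -m handwheel '0.33 -0.14 0 0 0 0 -1;0.66 -0.28 0 0 0 0 -1;0.99 -0.42 0 0 0 0 -1' >/dev/null
python3 -m handwheel '0.33 -0.14 0 0 0 0 -1;0.66 -0.28 0 0 0 0 -1;0.99 -0.42 0 0 0 0 -1;0.99 -0.42 0 0 0 0 -1;0.99 -0.42 0 0 0 0 -1'
```

```text
time: 1.05
tool_pos: [167.0, -497.7, 226.7]
tcp_rot: [3.142, 0.0, 0.568]
contact_force: [0.1, -0.3, -0.4]
grip_width: 76.6
finger_force: 0.0
time: 1.8
tool_pos: [351.4, -231.0, 227.0]
tcp_rot: [3.141, -0.0, 0.559]
contact_force: [1.2, -0.2, 0.2]
grip_width: 16.7
finger_force: 0.0
time: 2.47
tool_pos: [473.7, -54.3, 226.5]
tcp_rot: [-3.142, 0.0, 0.564]
contact_force: [-0.1, 0.7, -0.4]
grip_width: 0.1
finger_force: 0.0
```

```bash
python3 -m handwheel '0.33 -0.15 0.2 0 0 0 -1;0.66 -0.3 0.4 0 0 0 -1;0.97 -0.445 0.6 0 0 0 -1;0.97 -0.445 0.8 0 0 0 -1;0.97 -0.445 0.8 0 0 0 -1;0.97 -0.445 0.8 0 0 0 -1'
python3 - <<'E'
from h import *
w=viewer.capture('wrist');t=viewer.capture('top')
v=w['frame'].copy()
x,y,a=549.3,46.2,.5633
c,s=np.cos(a),np.sin(a)
for P in [(4,30,84),(4,-30,84),(10,30,84),(10,-30,84),(4,30,46),(4,-30,46),(146,44.8,46),(146,-44.8,46),(90.5,0,38)]:
    W=(x+c*P[0]-s*P[1],y+s*P[0]+c*P[1],P[2]); u=proj(w,W)[0]; print(P,u.round())
    if (abs(u)<2000).all(): cv2.drawMarker(v,tuple(int(k) for k in u),(255,0,0),0,10,1)
save('w1',v)
for n in('thumb_face','catch','board'):print(n,[(np.round(d['centre']),round(d['score'],2)) for d in viewer.recognise(n,w)])
E
```

```text
time: 2.97
tool_pos: [530.4, 32.7, 146.1]
tcp_rot: [-3.14, 0.003, 0.562]
contact_force: [0.4, -1.0, 0.2]
grip_width: 0.4
finger_force: 0.0
(4, 30, 84) [252. 208.]
(4, -30, 84) [363. 208.]
(10, 30, 84) [252. 197.]
(10, -30, 84) [364. 197.]
(4, 30, 46) [260. 196.]
(4, -30, 46) [356. 195.]
(146, 44.8, 46) [225. -60.]
(146, -44.8, 46) [389. -60.]
(90.5, 0, 38) [308.  49.]
thumb_face [(array([306., 176.]), 0.68)]
catch [(array([305., 109.]), 0.59)]
board [(array([313., 246.]), 0.79), (array([587., 314.]), 0.69), (array([472., 286.]), 0.39)]
```

View pics/w1.png

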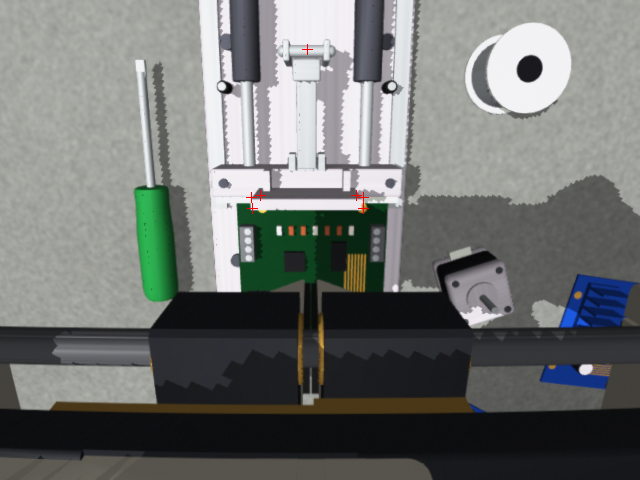

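The wrist view confirms the fit: the marks for the thumb-plate top at rows 197-208 (columns 252-364) and the latch pin at (308,49) sit on the real edges. Now I'll lower in front of the plate.

```bash
python3 -m handwheel '0 0 0.3 0 0 0 -1;0 0 0.6 0 0 0 -1;0 0 0.75 0 0 0 -1;0 0 0.87 0 0 0 -1;0 0 0.87 0 0 0 -1;0 0 0.87 0 0 0 -1'
python3 -m handwheel '0.03 0 0 0 0 0 -1;0.06 0 0 0 0 0 -1;0.09 0 0 0 0 0 -1;0.12 0 0 0 0 0 -1;0.12 0 0 0 0 0 -1;0.12 0 0 0 0 0 -1'
```

```text
time: 3.72
tool_pos: [531.6, 33.3, 60.2]
tcp_rot: [3.141, -0.0, 0.563]
contact_force: [0.5, 0.4, 0.1]
grip_width: 0.7
finger_force: 0.0
time: 4.22
tool_pos: [541.8, 40.3, 59.9]
tcp_rot: [3.141, -0.0, 0.564]
contact_force: [-0.0, 0.2, -0.5]
grip_width: 0.2
finger_force: 0.0
```

```bash
python3 -m handwheel '0.02 0 0 0 0 0 -1;0.04 0 0 0 0 0 -1;0.06 0 0 0 0 0 -1;0.08 0 0 0 0 0 -1;0.1 0 0 0 0 0 -1;0.1 0 0 0 0 0 -1;0.1 0 0 0 0 0 -1'
```

```text
time: 4.8
tool_pos: [548.4, 44.6, 59.7]
tcp_rot: [-3.141, 0.004, 0.564]
contact_force: [-7.0, -5.1, 6.0]
grip_width: 0.1
finger_force: 4.2
```

```bash
python3 -m handwheel '0.03 0 0 0 0 0 -1;0.06 0 0 0 0 0 -1;0.09 0 0 0 0 0 -1;0.12 0 0 0 0 0 -1;0.15 0 0 0 0 0 -1;0.15 0 0 0 0 0 -1'
python3 -m handwheel '0.03 0 0 0 0 0 -1;0.06 0 0 0 0 0 -1;0.09 0 0 0 0 0 -1;0.12 0 0 0 0 0 -1;0.15 0 0 0 0 0 -1;0.15 0 0 0 0 0 -1'
```

```text
time: 5.3
tool_pos: [560.4, 52.3, 59.6]
tcp_rot: [-3.14, 0.006, 0.564]
contact_force: [-9.1, -6.0, 8.0]
grip_width: 0.3
finger_force: 5.6
time: 5.8
tool_pos: [573.2, 60.3, 59.6]
tcp_rot: [-3.14, 0.006, 0.564]
contact_force: [-9.0, -6.9, 7.9]
grip_width: 0.7
finger_force: 5.6
```

```bash
python3 -m handwheel '0.03 0 0 0 0 0 -1;0.06 0 0 0 0 0 -1;0.09 0 0 0 0 0 -1;0.1 0 0 0 0 0 -1;0.1 0 0 0 0 0 -1'
python3 -m handwheel '0.02 0 0 0 0 0 -1;0.04 0 0 0 0 0 -1;0.04 0 0 0 0 0 -1;0.04 0 0 0 0 0 -1'
```

```text
time: 6.22
tool_pos: [581.2, 65.3, 59.6]
tcp_rot: [-3.14, 0.007, 0.564]
contact_force: [-9.4, -7.0, 7.4]
grip_width: 0.6
finger_force: 6.3
time: 6.55
tool_pos: [581.9, 65.8, 59.6]
tcp_rot: [-3.139, 0.013, 0.564]
contact_force: [-19.4, -14.9, 16.1]
grip_width: 0.5
finger_force: 12.5
```

Force jumped from 12 to 24 N with no movement, so the jaw is at its stops. I'll press slightly more, hold, check by picture, then ease back.

```bash
python3 -m handwheel '0.02 0 0 0 0 0 -1;0.02 0 0 0 0 0 -1;0.02 0 0 0 0 0 -1;0.02 0 0 0 0 0 -1'
python3 - <<'E'
from h import *
w=viewer.capture('wrist');save('w2',w['frame'][0:330,150:470])
E
```

```text
time: 6.88
tool_pos: [581.9, 65.9, 59.6]
tcp_rot: [-3.138, 0.017, 0.564]
contact_force: [-25.4, -19.3, 20.2]
grip_width: 0.3
finger_force: 16.4
```

View pics/w2.png

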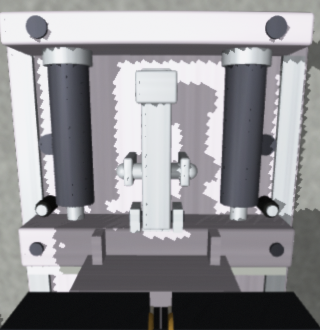

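The picture shows the jaw against both stop pins (crop 47,207 and 268,207), with the hook head (155,85) well past the latch pin (row 172). Easing back at about 18-24 mm/s.

```bash
python3 -m handwheel '-0.02 0 0 0 0 0 -1;-0.04 0 0 0 0 0 -1;-0.06 0 0 0 0 0 -1;-0.08 0 0 0 0 0 -1;-0.095 0 0 0 0 0 -1;-0.11 0 0 0 0 0 -1;-0.125 0 0 0 0 0 -1;-0.14 0 0 0 0 0 -1'
python3 -m handwheel '-0.015 0 0 0 0 0 -1;-0.03 0 0 0 0 0 -1;-0.045 0 0 0 0 0 -1;-0.06 0 0 0 0 0 -1;-0.07 0 0 0 0 0 -1;-0.08 0 0 0 0 0 -1'
```

```text
time: 7.6
tool_pos: [574.6, 61.2, 59.6]
tcp_rot: [-3.14, 0.006, 0.564]
contact_force: [-8.9, -7.2, 6.2]
grip_width: 0.3
finger_force: 5.6
time: 8.1
tool_pos: [568.0, 57.0, 59.5]
tcp_rot: [-3.14, 0.005, 0.564]
contact_force: [-8.5, -6.9, 6.0]
grip_width: 0.4
finger_force: 5.1
```

```bash
python3 -m handwheel '-0.01 0 0 0 0 0 -1;-0.02 0 0 0 0 0 -1;-0.03 0 0 0 0 0 -1;-0.04 0 0 0 0 0 -1;-0.04 0 0 0 0 0 -1;-0.04 0 0 0 0 0 -1'
```

```text
time: 8.6
tool_pos: [567.1, 56.2, 59.7]
tcp_rot: [3.141, -0.0, 0.564]
contact_force: [-1.0, -1.8, 0.1]
grip_width: 0.4
finger_force: 0.5
```

The force has dropped away, so the hook holds the jaw at about 27-28 mm. Backing off and raising.

```bash
python3 -m handwheel '-0.01 0 0 0 0 0 -1;-0.02 0 0 0 0 0 -1;-0.04 0 0 0 0 0 -1;-0.08 0 0 0 0 0 -1;-0.12 0 0 0 0 0 -1;-0.15 0 0 0 0 0 -1;-0.15 0 0 0 0 0 -1'
python3 -m handwheel '0 0 -0.2 0 0 0 -1;0 0 -0.5 0 0 0 -1;0 0 -0.8 0 0 0 -1;0 0 -1 0 0 0 -1;0 0 -1 0 0 0 -1;0 0 -1 0 0 0 -1;0 0 -1 0 0 0 -1'
python3 - <<'E'
from h import *
w=viewer.capture('wrist');save('w3',w['frame'])
E
```

```text
time: 9.18
tool_pos: [553.5, 47.8, 59.7]
tcp_rot: [-3.141, 0.001, 0.563]
contact_force: [-0.0, 0.7, -0.1]
grip_width: 0.7
finger_force: 0.0
time: 9.77
tool_pos: [553.7, 48.2, 158.9]
tcp_rot: [-3.141, 0.001, 0.564]
contact_force: [-0.0, 0.2, 0.0]
grip_width: 0.3
finger_force: 0.0
```

View pics/w3.png

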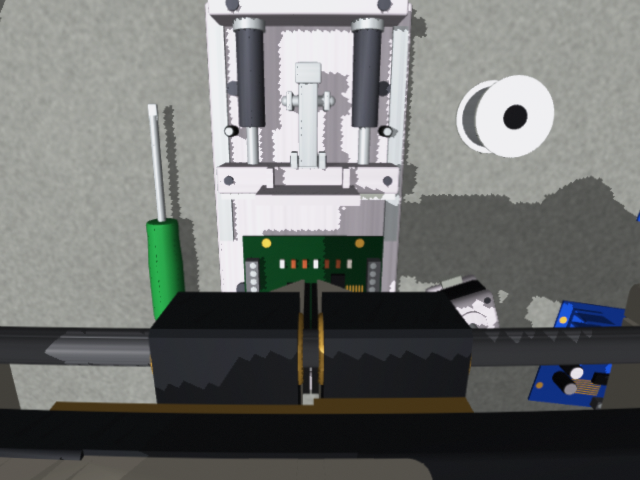

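The jaw (row 180) stands half open with a gap to the board. The hook head at (308,72) lies behind the latch pin (row 100), and the board lies flat and undisturbed. Nothing is being touched.

```bash
python3 -c "
from plant import bot
print(bot.close_job())"
```

```text
the job is handed in; nothing more can be done
None
```

I pushed the jaw back to its stop pins and eased it back until the hook catch held it half open. The board looked undisturbed on its posts in the last picture, the hand is clear, and the job is handed in (no verdict was returned).

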